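Cover the four steel dishes on the lab bench

TASK

Four open stainless-steel dishes stand on the lab bench and their four loose covers lie about among them. Put each cover on the dish of its own shape and size: set it down, do not drop it, so that it lies flat, centred, with its sides parallel to the dish's sides, and closes the mouth all round. Leave the dishes where they stand, and do not disturb the pink tube rack or the stack of Petri dishes.

Things in the scene. Friction and masses are not known exactly. Their poses are not given: they have to be found in the camera images.
- small_round_cover: Small round cover, 68 mm diameter, 4 mm flat plate of dark grey stainless steel, which lies on the bench at the start. Origin: centre of the plate's underside, z up out of the grip. On its middle stands a white knob: neck 12 mm diameter up to 8 mm above the origin, then 22 mm diameter from 8 to 30 mm above the origin. About 70 g.
- large_round_cover: Large round cover, 106 mm diameter, 4 mm flat plate of dark grey stainless steel, which lies on the bench at the start. Origin: centre of the plate's underside, z up out of the grip. On its middle stands a white knob: neck 12 mm diameter up to 8 mm above the origin, then 22 mm diameter from 8 to 30 mm above the origin. About 130 g.
- square_cover: Square cover, 80 x 80 mm, 4 mm flat plate of dark grey stainless steel, which lies on the bench at the start. Origin: centre of the plate's underside, z up out of the grip. On its middle stands a white block grip, 36 mm along the cover's x, 14 mm wide along its y, from 4 to 30 mm above the origin. x and y run along its sides. About 100 g.
- oblong_cover: Oblong cover, 100 mm along its x by 68 mm along its y, 4 mm flat plate of dark grey stainless steel, which lies on the bench at the start. Origin: centre of the plate's underside, z up out of the grip. On its middle stands a white block grip, 36 mm along the cover's x, 14 mm wide along its y, from 4 to 30 mm above the origin. About 110 g.
- small_round_dish: Small round dark grey stainless-steel jar, outer diameter 52 mm. Its 3 mm wall is open at the top, with nothing inside; loose, standing on the bench. Origin: centre of its underside, z up; rim 60 mm above the origin. About 250 g.
- large_round_dish: Large round dark grey stainless-steel dish, outer diameter 90 mm. Its 3 mm wall is open at the top, with nothing inside; loose, standing on the bench. Origin: centre of its underside, z up; rim 45 mm above the origin. About 350 g.
- square_dish: Square dark grey stainless-steel dish, outside 64 x 64 mm. Its 3 mm wall is open at the top, with nothing inside; loose, standing on the bench. Origin: centre of its underside, z up; x and y run along its sides; rim 50 mm above the origin. About 300 g.
- oblong_dish: Oblong dark grey stainless-steel dish, outside 84 mm along its x by 52 mm along its y. Its 3 mm wall is open at the top, with nothing inside; loose, standing on the bench. Origin: centre of its underside, z up; rim 40 mm above the origin. About 300 g.
- tube_rack: Pink rack of small sample tubes, 110 mm along its x by 55 mm, 42 mm high with the tubes; loose, not to be disturbed. Origin: centre of its underside.
- petri_stack: Stack of three red Petri dishes, 90 mm diameter, 45 mm high, one loose piece, not to be disturbed. Origin: centre of its underside.
Things that resemble listed ones, but are neither listed nor needed, are in the scene too. What is shaped like the small_round_cover but purple is not meant.

How it is judged (in metres and radians):
At the end, for the whole second after the job is handed in: Each cover lies on the rim of its own dish: centres within 10 mm, height within 4 mm, both within 0.06 rad of level; square and oblong sides within 0.17 rad of parallel. All released and at rest; no dish moved over 25 mm, tube rack and Petri stack not over 20 mm (horizontal distance between small_round_cover and small_round_dish below 0.01 m and z of small_round_cover in the frame of small_round_dish between 0.056 and 0.064 m and angle between each of small_round_cover, small_round_dish, large_round_cover, large_round_dish, square_cover, square_dish, oblong_cover, oblong_dish's own z axis and vertical below 0.06 rad and linear speed of each of small_round_cover, small_round_dish, large_round_cover, large_round_dish, square_cover, square_dish, oblong_cover, oblong_dish below 0.02 m/s and contact force between the fingers and small_round_cover below 0.1 N and horizontal distance between large_round_cover and large_round_dish below 0.01 m and z of large_round_cover in the frame of large_round_dish between 0.041 and 0.049 m and contact force between the fingers and large_round_cover below 0.1 N and horizontal distance between square_cover and square_dish below 0.01 m and z of square_cover in the frame of square_dish between 0.046 and 0.054 m and contact force between the fingers and square_cover below 0.1 N and (angle between the x axis of square_cover and the x axis of square_dish, either way round below 0.17 rad or angle between the x axis of square_cover and the y axis of square_dish, either way round below 0.17 rad) and horizontal distance between oblong_cover and oblong_dish below 0.01 m and z of oblong_cover in the frame of oblong_dish between 0.036 and 0.044 m and contact force between the fingers and oblong_cover below 0.1 N and angle between the x axis of oblong_cover and the x axis of oblong_dish, either way round below 0.17 rad and not (distance of tube_rack from where it was at the start of the episode above 0.02 m) and not (distance of petri_stack from where it was at the start of the episode above 0.02 m) and not (distance of small_round_dish from where it was at the start of the episode above 0.025 m) and not (distance of large_round_dish from where it was at the start of the episode above 0.025 m) and not (distance of square_dish from where it was at the start of the episode above 0.025 m) and not (distance of oblong_dish from where it was at the start of the episode above 0.025 m)); the robot touches nothing.
It fails at once if the tube rack is moved more than 20 mm (distance of tube_rack from where it was at the start of the episode above 0.02 m).
It fails at once if the Petri dishes are moved more than 20 mm (distance of petri_stack from where it was at the start of the episode above 0.02 m).
It fails at once if a dish is moved more than 25 mm (distance of any of small_round_dish, large_round_dish, square_dish, oblong_dish from where it was at the start of the episode above 0.025 m).
It fails at once if a cover is dropped onto its dish (faster than 0.6 m/s within 30 mm above the rim) ((horizontal distance between small_round_cover and small_round_dish below 0.03 m and z of small_round_cover in the frame of small_round_dish between 0.056 and 0.09 m and linear speed of small_round_cover above 0.6 m/s) or (horizontal distance between large_round_cover and large_round_dish below 0.03 m and z of large_round_cover in the frame of large_round_dish between 0.041 and 0.075 m and linear speed of large_round_cover above 0.6 m/s) or (horizontal distance between square_cover and square_dish below 0.03 m and z of square_cover in the frame of square_dish between 0.046 and 0.08 m and linear speed of square_cover above 0.6 m/s) or (horizontal distance between oblong_cover and oblong_dish below 0.03 m and z of oblong_cover in the frame of oblong_dish between 0.036 and 0.07 m and linear speed of oblong_cover above 0.6 m/s)).
It also fails if it takes over 106 s, if anything falls off the work surface, if the arm or the gripper's body presses on something with over 40 N, if the wrist force passes 120 N, or if a joint passes its speed limit or range.

ROBOT

A 6-joint arm with a two-finger parallel gripper is mounted at the origin on the work surface. World frame = base frame: x ahead of the robot, y to its left, z up, the work surface at z = 0. Lengths are in mm, angles in rad, forces in N, time in s.
With the tool pointing down it reaches from about 350 to 775 mm from the base axis. Payload 7.3 kg.
Tool frame: the origin (TCP) lies at the very end of the fingers, on their centre line; the grasp point (between the pads) lies 19 mm behind it; z points along the fingers, y is the line along which they close (so a half turn about z gives the same grasp; the last joint's range is limited). The gripper opens to 92 mm and grips with 3 to 60 N. Pads are 19 mm wide; open, the fingers measure 130 mm over their backs; the gripper's body (75 mm by 190 mm) begins 47 mm behind the grasp point.
Start: joints at [1.103, 0.342, 1.524, -0, 1.275, -0.146], TCP at [166.03, 498.075, 226.741] pointing down, gripper open.
Joint ranges: [-2.53, 2.53], [-0.77, 2.02], [0.04, 2.7], [-1, 4.14], [0.28, 2.66], [-3.11, 3.11]. Speed limits (rad/s): [2.57, 2.57, 3.14, 3.14, 3.14, 3.14].

INTERFACE

Orientations are given as [roll, pitch, yaw] about the fixed x, y, z axes, in that order (R = Rz(yaw) Ry(pitch) Rx(roll)).
In Python, from plant import get_obs, vision, workorder gives the robot as it stands.
- The arm moves only by the shell command python3 -m pendant 'ROWS' [OPENING]. ROWS is a JSON object of lists of equal length, an entry for each row: "dp": the shift along the tool's x, y, z in m, a list of three; "rotation": the turn, a rotation vector about the tool's x, y, z in rad, a list of three. A call has 1 to 8 rows; each row is the pose to reach, as a shift and turn from the pose commanded when the call began, along the tool's axes at that moment; what a row does not reach only later rows make up. A row lasts 1/8 s, in which the tool goes at most 62.5 mm and 10.7 degrees, less where a joint would pass 70% of its speed; a pose out of reach is approached as far as the arm can. A call with a gripper value outside its range is refused whole. OPENING is the finger opening in m, from 0 to 0.0918, set as the call begins (- or left out, the last holds). The fingers move at their own pace and stop on an object; the grip force is fixed at half the most. Time passes only in rows, so rows that repeat a pose let the fingers close. It gives the time, the measured TCP pose, the force, the opening and the grip force at its end, in the units of the state.
- get_obs(): the state, without advancing time (a new reading comes with each control period).
- vision.capture(name): name is "side" or "top"; returns a dict with "pixels" (420x560x3 uint8, red, green, blue), "vfov" (degrees; the focal length in pixels is half the picture's height over the tangent of half this angle, whatever the lens; pixels are square), "cx", "cy" (the principal point, pixels), "pose" (4x4, takes a point from camera to world coordinates). Camera axes: x right, y up, looking along -z (the intrinsics and any distortion apply to the point x, -y, -z); pixel columns grow to the right and rows downward; lengths in mm; the calibration is good to about 2 mm. A picture is of the moment at which its call begins. There is no depth.
- workorder.close_job(): hands the job in; it is judged then, once.
The state is a dict: "time": time; "joint_positions": joint angles; "dq": joint speeds; "tau": joint torques, N m; "tool_pos": TCP position; "tcp_rot": TCP orientation; "contact_force": force on the tool from outside, world axes, zero at the start; "moment": the same for the moment, N m; "grip_width": finger opening in mm; "finger_force": force on a finger pad.
Only numpy, scipy, OpenCV 4.12 (cv2) and the standard library are available. Lean on these libraries where they do the work, as an engineer would, in place of code of your own. Each camera call takes 0.05 s, during which the arm holds its last target. There are 200 camera calls.

## Working session

There is one attempt and no reset: what is moved stays moved. The work goes in short steps, Python scripts to look and compute and a shell command to move; the robot and the scene stay as the last step left them, time stands still between calls to the robot, and variables do not carry over. Pictures are saved under pics/ and viewed, at most 14 in all, crops included, and the job is handed in when it is done.

```bash
ls; mkdir -p pics; python3 - <<'E'
from plant import get_obs, vision, workorder
import cv2,numpy as np,pickle
o=get_obs();print(o)
d={}
for n in("top","side"):
    c=vision.capture(n);d[n]=c
    cv2.imwrite(f"pics/{n}0.png",c["pixels"][:,:,::-1]);print(n,{k:v for k,v in c.items() if k!="pixels"})
pickle.dump(d,open("c0.pkl","wb"))
E
```

```text
pics
{'time': 0.0, 'joint_positions': array([ 1.10300228e+00,  3.42714210e-01,  1.52506793e+00,  2.08020418e-07,
        1.27542516e+00, -1.45990315e-01]), 'dq': array([ 0.00098836, -0.00041904,  0.00176452, -0.00148085, -0.00013007,
       -0.00034218]), 'tau': array([ 3.02220242e-04, -4.31239736e+01, -2.44219333e+01,  7.17246160e-02,
        5.61169500e-02, -1.78033547e-04]), 'tool_pos': array([165.81962205, 497.66181349, 226.03163368]), 'tcp_rot': array([-3.13999521e+00, -2.35082927e-04,  2.81978867e+00]), 'contact_force': array([-0.00965013, -0.60659662, -1.13086644]), 'moment': array([ 0.01925029, -0.04139573,  0.01672853]), 'finger_force': 0.0, 'grip_width': 91.87630185378559}
top {'vfov': 53.572205122792504, 'cx': 283.41592810122773, 'cy': 212.93811033066055, 'pose': array([[-4.82868075e-03,  9.86882861e-01, -1.61365743e-01,
         3.95995089e+02],
       [-9.99987030e-01, -4.50401836e-03,  2.37770170e-03,
         7.24505144e+00],
       [ 1.61971878e-03,  1.61375132e-01,  9.86891809e-01,
         1.17496103e+03],
       [ 0.00000000e+00,  0.00000000e+00,  0.00000000e+00,
         1.00000000e+00]])}
side {'vfov': 51.751214183984544, 'cx': 275.6254701618141, 'cy': 214.58098551802414, 'pose': array([[ 7.97590679e-01,  3.79822630e-01, -4.68597780e-01,
         2.39766466e+01],
       [-6.03164733e-01,  4.93910586e-01, -6.26294370e-01,
        -7.39165403e+02],
       [-6.43537047e-03,  7.82168207e-01,  6.23034094e-01,
         7.89603362e+02],
       [ 0.00000000e+00,  0.00000000e+00,  0.00000000e+00,
         1.00000000e+00]])}
```

View pics/top0.png

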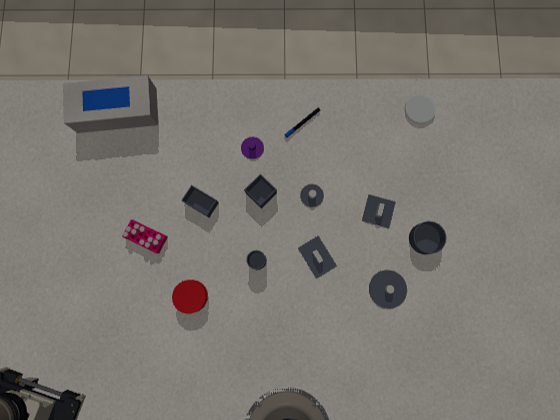

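View pics/side0.png

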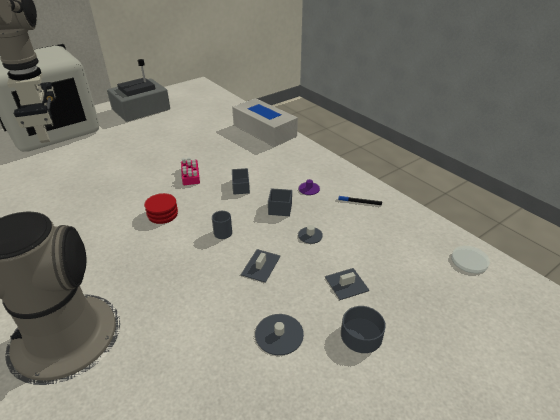

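The top view shows the dishes at oblong (200,202), square (261,191), small round (257,260) and large round (427,238). Covers are at small (312,195), square (379,211), oblong (317,257) and large (388,289). The purple decoy is at (252,148). The side view agrees with this. Next I'll check the mask colours on an enlarged crop.

```bash
python3 - <<'E'
import cv2,numpy as np,pickle
d=pickle.load(open("c0.pkl","rb"))
p=d["top"]["pixels"]
for n,(u,v) in dict(obl=(200,202),sqd=(261,191),srd=(257,260),lrd=(427,238),sc=(312,203),sqc=(368,206)).items(): print(n,p[v,u])
print([p[v,257].tolist() for v in range(246,290,2)])
c=p[170:310,175:455,::-1]
hs=cv2.cvtColor(p,cv2.COLOR_RGB2HSV); m=((p.max(2)<75)).astype(np.uint8)
print([hs[v,257].tolist() for v in range(246,290,4)])
a=cv2.resize(c,None,fx=2.8,fy=2.8,interpolation=cv2.INTER_CUBIC)
b=cv2.resize(m[170:310,175:455]*255,None,fx=2.8,fy=2.8,interpolation=0)
cv2.imwrite("pics/crop0.png",cv2.resize(np.vstack([a,cv2.cvtColor(b,8)]),None,fx=.76,fy=.76))
E
```

```text
obl [40 43 47]
sqd [40 42 48]
srd [41 44 50]
lrd [38 41 46]
sc [39 42 47]
sqc [51 55 62]
[[134, 131, 124], [132, 128, 122], [90, 88, 88], [35, 37, 41], [42, 45, 50], [41, 43, 49], [40, 44, 49], [41, 44, 50], [40, 44, 48], [40, 44, 49], [41, 44, 49], [46, 49, 55], [93, 89, 86], [105, 102, 97], [105, 102, 97], [104, 100, 95], [105, 102, 97], [106, 102, 98], [104, 100, 96], [106, 102, 97], [107, 103, 99], [107, 104, 99]]
[[21, 19, 134], [0, 6, 90], [109, 41, 50], [107, 47, 49], [105, 43, 48], [109, 42, 49], [13, 19, 93], [19, 19, 105], [19, 19, 105], [15, 20, 104], [15, 19, 107]]
```

View pics/crop0.png

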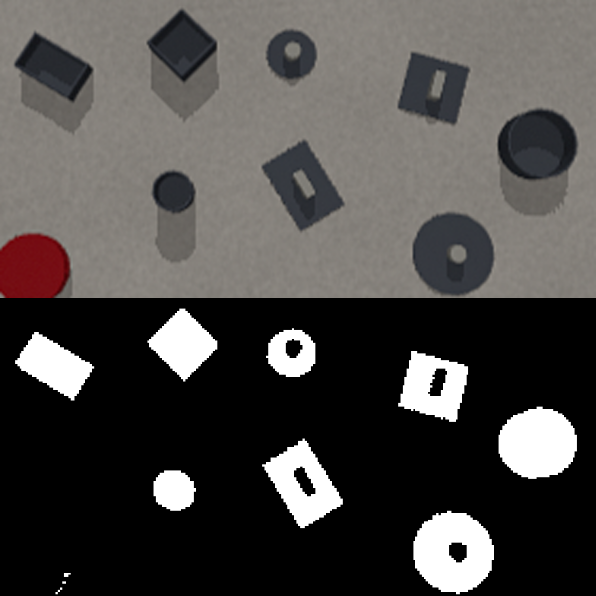

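Masks are clean. I'll measure centres and angles in both views: each outline side gives the rim or the base depending on which way it faces from the camera, and the known sizes serve as the check.

```bash
cat > h.py <<'E'
import cv2,numpy as np
S=4
IT={# name:(top px, z of upper edge, half sizes)
'srd':((257,260),60,(26,)),'lrd':((427,238),45,(45,)),'sqd':((261,191),50,(32,32)),'obd':((200,202),40,(42,26)),
'src':((312,195),4,(34,)),'lrc':((388,289),4,(53,)),'sqc':((379,211),4,(40,40)),'obc':((317,257),4,(50,34))}
def f(c): return 210/np.tan(np.radians(c['vfov']/2))
def ray(c,uv,z):
    uv=np.atleast_2d(uv).astype(float);T=c['pose']
    d=np.c_[(uv[:,0]-c['cx'])/f(c),-(uv[:,1]-c['cy'])/f(c),-np.ones(len(uv))]@T[:3,:3].T
    return (T[:3,3]+d*((z-T[2,3])/d[:,2])[:,None])[:,:2]
def proj(c,p):
    q=c['pose'][:3,:3].T@(np.array(p,float)-c['pose'][:3,3]);return np.array([c['cx']-f(c)*q[0]/q[2],c['cy']+f(c)*q[1]/q[2]])
def contours(c,thr=78):
    g=cv2.resize(c['pixels'].max(2),None,fx=S,fy=S,interpolation=cv2.INTER_CUBIC)
    cs,_=cv2.findContours((g<thr).astype(np.uint8),cv2.RETR_EXTERNAL,cv2.CHAIN_APPROX_NONE)
    return [(k[:,0]+.5)/S-.5 for k in cs if 150*S*S/4<cv2.contourArea(k)<8000*S*S]
def measure(c,k,z,half,near,z0=0):
    """centre by supports; z=upper edge height, z0=lower edge height"""
    A,B=ray(c,k,z),ray(c,k,z0);C=c['pose'][:2,3]
    if len(half)==1: th=0.;ang=np.arange(0,np.pi,np.pi/12);h=np.full(12,half[0])
    else:
        H=cv2.convexHull(A.astype(np.float32))
        (_,(w,hh),a)=cv2.minAreaRect(H);th=np.radians(a)
        if half[0]!=half[1] and w<hh: th+=np.pi/2
        ang=np.array([th,th+np.pi/2]);h=np.array(half)
    N=np.c_[np.cos(ang),np.sin(ang)];b=[];wd=[]
    for n,hh in zip(N,h):
        s=[]
        for m in(n,-n):
            P=A if m@(near-C)>0 else B; s.append((P@m).max())
        b.append((s[0]-s[1])/2);wd.append(s[0]+s[1]-2*hh)
    return np.linalg.lstsq(N,np.array(b),rcond=None)[0],(th+np.pi/2)%np.pi-np.pi/2,np.round(wd,1)
E
python3 - <<'E'
import pickle;from h import *
d=pickle.load(open("c0.pkl","rb"))
ks={n:contours(d[n]) for n in d}
np.set_printoptions(precision=1,suppress=True)
for n,(uv,z,half) in IT.items():
    X=ray(d['top'],uv,z/2)[0]
    for v in('top','side'):
        q=proj(d[v],[*X,z/2]);k=min(ks[v],key=lambda k:np.hypot(*((k.max(0)+k.min(0))/2-q)))
        c,t,w=measure(d[v],k,z,half,X);print(n,v,c,'yaw %.3f'%t,'size err',(w.min(),w.max()) ,'r %.0f'%np.hypot(*c))
# white grips in top view at z=30
p=d['top']['pixels']
for n,uv in dict(src=(312,195),lrc=(390,289),sqc=(380,210),obc=(318,257)).items():
    u,v=uv;w=p[v-12:v+13,u-12:u+13].min(2)
    X=ray(d['top'],uv,4)[0]
    for r in('top','side'):
        q=proj(d[r],[*X,22]).round().astype(int);w=d[r]['pixels'][q[1]-11:q[1]+12,q[0]-11:q[0]+12]
        hsv=(w.min(2)>145).astype(np.uint8);y,x=np.nonzero(hsv);print(n,r,len(x),ray(d[r],(x.mean()+q[0]-11,y.mean()+q[1]-11),30) if len(x) else'')
E
```

```text
srd top [452.8  78.9] yaw 0.000 size err (np.float64(-2.0), np.float64(-0.7)) r 460
srd side [451.7  79.2] yaw 0.000 size err (np.float64(-5.9), np.float64(-3.6)) r 459
lrd top [ 512.7 -393.7] yaw 0.000 size err (np.float64(-2.3), np.float64(-0.6)) r 646
lrd side [ 511.4 -392.6] yaw 0.000 size err (np.float64(-3.8), np.float64(-3.0)) r 645
sqd top [646.2  69.3] yaw 0.791 size err (np.float64(-0.6), np.float64(0.2)) r 650
sqd side [644.7  68.9] yaw 0.837 size err (np.float64(-2.8), np.float64(-0.7)) r 648
obd top [618.7 239.8] yaw 1.028 size err (np.float64(-0.2), np.float64(0.3)) r 664
obd side [617.3 239.3] yaw 1.023 size err (np.float64(-3.9), np.float64(-1.6)) r 662
src top [638.7 -76.6] yaw 0.000 size err (np.float64(-3.1), np.float64(-1.4)) r 643
src side [636.6 -76.8] yaw 0.000 size err (np.float64(-8.0), np.float64(-4.5)) r 641
lrc top [ 373.1 -283.1] yaw 0.000 size err (np.float64(-2.7), np.float64(-1.1)) r 468
lrc side [ 371.8 -282.5] yaw 0.000 size err (np.float64(-4.5), np.float64(-2.8)) r 467
sqc top [ 592.3 -267.1] yaw 1.291 size err (np.float64(-0.4), np.float64(-0.4)) r 650
sqc side [ 590.6 -266.3] yaw 1.288 size err (np.float64(-3.5), np.float64(-2.6)) r 648
obc top [463.  -88.6] yaw 0.538 size err (np.float64(0.2), np.float64(0.5)) r 471
obc side [461.4 -89. ] yaw 0.538 size err (np.float64(-3.8), np.float64(-3.6)) r 470
src top 0 
src side 248 [[650.8 -66. ]]
lrc top 0 
lrc side 48 [[ 372.6 -282.2]]
sqc top 0 
sqc side 138 [[ 606.3 -261.9]]
obc top 0 
obc side 102 [[468.3 -77.1]]
```

Both views agree within about 2 mm, and the sizes and reach fit. I'll do the square cover first, with tool yaw equal to the grip's long axis mod π.

```bash
cat > go.py <<'E'
import sys,numpy as np
from scipy.spatial.transform import Rotation as R
from plant import get_obs
def go(x,y,z,yaw):
    o=get_obs();p=o['tool_pos'];r=R.from_euler('xyz',o['tcp_rot'])
    print('dp m',np.round(r.inv().apply(np.array([x,y,z])-p)/1000,4),'rot',np.round((r.inv()*R.from_euler('xyz',[np.pi,0,yaw])).as_rotvec(),3),'at',p.round(1),'t',round(o['time'],2),'w',round(o['grip_width'],1))
go(*map(float,sys.argv[1:5]))
E
python3 go.py 591.5 -266.7 120 2.86
```

```text
dp m [-0.6456 -0.5904  0.1068] rot [-0.001 -0.    -0.04 ] at [165.9 497.7 226.1] t 0.1 w 91.9
```

```bash
python3 -m pendant '{"dp":[[-0.04,-0.036,0.006],[-0.08,-0.073,0.012],[-0.12,-0.11,0.019],[-0.16,-0.146,0.025],[-0.2,-0.183,0.032],[-0.24,-0.219,0.038],[-0.28,-0.256,0.045],[-0.32,-0.293,0.05]],"rotation":[[0,0,0],[0,0,-0.01],[0,0,-0.01],[0,0,-0.02],[0,0,-0.02],[0,0,-0.02],[0,0,-0.03],[0,0,-0.04]]}' 0.05; python3 go.py 591.5 -266.7 120 2.86
```

```text
time: 1.1
tool_pos: [377.3, 117.2, 176.4]
tcp_rot: [3.141, -0.0, 2.86]
contact_force: [-0.3, 0.6, -0.1]
grip_width: 49.7
finger_force: 0.0
dp m [-0.3124 -0.3093  0.0563] rot [ 0. -0.  0.] at [377.3 117.2 176.4] t 1.1 w 49.7
```

```bash
python3 -m pendant '{"dp":[[-0.042,-0.041,0.008],[-0.084,-0.082,0.016],[-0.126,-0.124,0.024],[-0.168,-0.165,0.032],[-0.21,-0.207,0.04],[-0.252,-0.249,0.048],[-0.294,-0.291,0.056],[-0.3124,-0.3093,0.0563]],"rotation":[[0,0,0],[0,0,0],[0,0,0],[0,0,0],[0,0,0],[0,0,0],[0,0,0],[0,0,0]]}'; python3 go.py 591.5 -266.7 8 2.86
```

```text
time: 2.1
tool_pos: [591.2, -267.8, 118.6]
tcp_rot: [3.141, -0.002, 2.858]
contact_force: [-0.9, -0.1, 1.0]
grip_width: 49.9
finger_force: 0.0
dp m [-0.0002  0.0012  0.1106] rot [ 0.    -0.002 -0.002] at [ 591.2 -267.8  118.6] t 2.1 w 49.9
```

```bash
python3 -m pendant '{"dp":[[0,0.001,0.03],[0,0.001,0.06],[0,0.001,0.085],[0,0.001,0.1],[0,0.001,0.11],[0,0.001,0.11]],"rotation":[[0,0,0],[0,0,0],[0,0,0],[0,0,0],[0,0,0],[0,0,0]]}'
python3 -m pendant '{"dp":[[0,0,0],[0,0,0],[0,0,0],[0,0,0]],"rotation":[[0,0,0],[0,0,0],[0,0,0],[0,0,0]]}' 0.005;python3 go.py 591.5 -266.7 130 2.86
```

```text
time: 2.85
tool_pos: [591.2, -264.0, 10.1]
tcp_rot: [3.141, -0.001, 2.86]
contact_force: [0.4, -0.0, 0.1]
grip_width: 49.7
finger_force: 0.0
time: 3.35
tool_pos: [591.4, -264.2, 10.7]
tcp_rot: [-3.142, 0.0, 2.86]
contact_force: [-0.7, -1.1, 0.7]
grip_width: 14.3
finger_force: 0.3
dp m [-0.0009 -0.0024 -0.1193] rot [-0.  0. -0.] at [ 591.4 -264.2   10.7] t 3.35 w 14.3
```

```bash
python3 -m pendant '{"dp":[[0,0,0],[0,0,-0.01],[0,0,-0.03],[0,0,-0.06],[0,0,-0.09],[0,0,-0.12],[0,0,-0.12],[0,0,-0.12]],"rotation":[[0,0,0],[0,0,0],[0,0,0],[0,0,0],[0,0,0],[0,0,0],[0,0,0],[0,0,0]]}';python3 go.py 645.5 69.1 130 2.37
```

```text
time: 4.35
tool_pos: [590.8, -263.8, 129.6]
tcp_rot: [3.141, -0.001, 2.86]
contact_force: [0.2, 0.2, -1.1]
grip_width: 13.6
finger_force: 30.0
dp m [ 4.00e-02  3.35e-01 -2.00e-04] rot [ 0.    -0.001  0.49 ] at [ 590.8 -263.8  129.6] t 4.35 w 13.6
```

```bash
python3 -m pendant '{"dp":[[0.003,0.025,0],[0.008,0.07,0],[0.014,0.12,0],[0.02,0.17,0],[0.026,0.22,0],[0.032,0.27,0],[0.037,0.31,0],[0.04,0.335,0]],"rotation":[[0,0,0.04],[0,0,0.12],[0,0,0.2],[0,0,0.28],[0,0,0.36],[0,0,0.42],[0,0,0.47],[0,0,0.49]]}';python3 -m pendant '{"dp":[[0,0,0],[0,0,0],[0,0,0]],"rotation":[[0,0,0],[0,0,0],[0,0,0]]}';python3 go.py 645.5 69.1 63 2.37
```

```text
time: 5.35
tool_pos: [645.1, 71.1, 128.4]
tcp_rot: [-3.14, -0.003, 2.371]
contact_force: [0.2, -0.8, -1.2]
grip_width: 13.7
finger_force: 30.0
time: 5.72
tool_pos: [645.8, 67.6, 130.0]
tcp_rot: [-3.141, -0.001, 2.369]
contact_force: [0.3, 0.2, -1.3]
grip_width: 13.8
finger_force: 30.0
dp m [0.0012 0.0009 0.067 ] rot [-0.001 -0.001 -0.001] at [645.8  67.6 130. ] t 5.72 w 13.8
```

```bash
python3 -m pendant '{"dp":[[0.001,0.001,0.02],[0.001,0.001,0.04],[0.001,0.001,0.055],[0.001,0.001,0.063],[0.001,0.001,0.066],[0.001,0.001,0.068],[0.001,0.001,0.069],[0.001,0.001,0.0695]],"rotation":[[0,0,0],[0,0,0],[0,0,0],[0,0,0],[0,0,0],[0,0,0],[0,0,0],[0,0,0]]}';python3 go.py 645.5 69.1 60 2.37
```

```text
time: 6.72
tool_pos: [646.2, 70.3, 61.3]
tcp_rot: [3.141, 0.0, 2.37]
contact_force: [-0.2, 0.7, -0.5]
grip_width: 13.7
finger_force: 30.0
dp m [-0.0003 -0.0013  0.0013] rot [ 0.001  0.    -0.   ] at [646.2  70.3  61.3] t 6.72 w 13.7
```

```bash
python3 -m pendant '{"dp":[[0,0,0.0005],[0,0,0.001],[0,0,0.001]],"rotation":[[0,0,0],[0,0,0],[0,0,0]]}'
```

```text
time: 7.1
tool_pos: [646.1, 70.3, 60.6]
tcp_rot: [3.141, 0.0, 2.37]
contact_force: [-2.7, 0.1, 5.8]
grip_width: 13.6
finger_force: 30.0
```

Contact at TCP z = 60.6, as expected. I'll release, retract, and check before going on.

```bash
python3 -m pendant '{"dp":[[0,0,0],[0,0,0],[0,0,0],[0,0,0],[0,0,-0.02],[0,0,-0.05],[0,0,-0.08],[0,0,-0.08]],"rotation":[[0,0,0],[0,0,0],[0,0,0],[0,0,0],[0,0,0],[0,0,0],[0,0,0],[0,0,0]]}' 0.05;python3 go.py 462.2 -88.8 120 3.68
```

```text
time: 8.1
tool_pos: [647.5, 70.2, 142.6]
tcp_rot: [3.138, 0.004, 2.37]
contact_force: [0.7, -0.2, -0.2]
grip_width: 50.1
finger_force: 0.0
dp m [ 0.022  -0.2433  0.0216] rot [ 1.00e-03  6.00e-03 -1.31e+00] at [647.5  70.2 142.6] t 8.1 w 50.1
```

```bash
python3 -m pendant '{"dp":[[0.003,-0.03,0.003],[0.006,-0.06,0.006],[0.009,-0.09,0.009],[0.012,-0.12,0.012],[0.015,-0.155,0.015],[0.018,-0.19,0.018],[0.02,-0.22,0.02],[0.022,-0.243,0.0216]],"rotation":[[0,0,-0.165],[0,0,-0.33],[0,0,-0.5],[0,0,-0.66],[0,0,-0.83],[0,0,-1],[0,0,-1.16],[0,0,-1.31]]}';python3 -m pendant '{"dp":[[0,0,0],[0,0,0],[0,0,0]],"rotation":[[0,0,0],[0,0,0],[0,0,0]]}';python3 go.py 462.2 -88.8 8.5 3.68
python3 - <<'E'
from plant import vision
from h import *
import cv2
a=vision.capture('top');b=vision.capture('side')
import pickle;pickle.dump(dict(top=a,side=b),open('c1.pkl','wb'))
c=a['pixels'][150:300,170:330,::-1];e=b['pixels'][140:300,190:350,::-1]
cv2.imwrite('pics/p1.png',np.hstack([cv2.resize(x,(400,400),interpolation=2) for x in(c,e)]))
E
```

```text
time: 9.1
tool_pos: [459.1, -89.0, 117.2]
tcp_rot: [3.14, -0.001, -2.599]
contact_force: [0.4, 0.4, -0.1]
grip_width: 50.3
finger_force: 0.0
time: 9.48
tool_pos: [461.3, -88.1, 118.1]
tcp_rot: [3.141, 0.0, -2.604]
contact_force: [0.6, -0.2, -0.2]
grip_width: 50.3
finger_force: 0.0
dp m [-0.0004 -0.0011  0.1096] rot [ 0.     0.    -0.001] at [461.3 -88.1 118.1] t 9.47 w 50.3
```

View pics/p1.png

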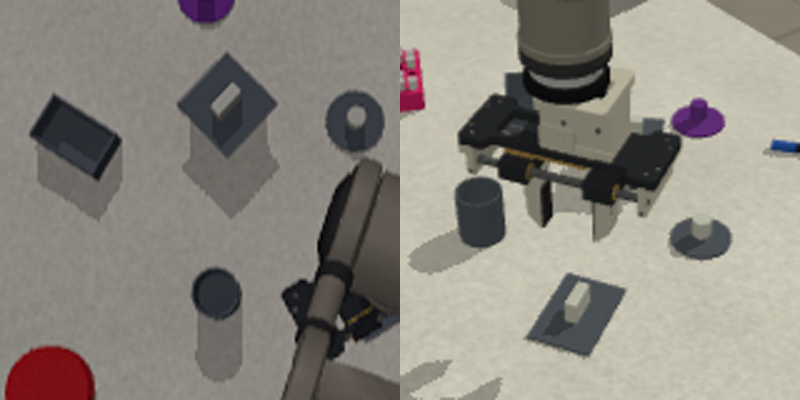

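The square cover sits flat on its dish at about (261,192) in the top image. I'll measure it numerically later. The gripper is correctly aligned above the oblong cover.

```bash
python3 -m pendant '{"dp":[[0,-0.001,0.03],[0,-0.001,0.06],[0,-0.001,0.085],[0,-0.001,0.1],[0,-0.001,0.109],[0,-0.001,0.109],[0,-0.001,0.109]],"rotation":[[0,0,0],[0,0,0],[0,0,0],[0,0,0],[0,0,0],[0,0,0],[0,0,0]]}'
python3 -m pendant '{"dp":[[0,0,0],[0,0,0],[0,0,0],[0,0,0],[0,0,0],[0,0,0]],"rotation":[[0,0,0],[0,0,0],[0,0,0],[0,0,0],[0,0,0],[0,0,0]]}' 0.005
python3 -m pendant '{"dp":[[0,0,-0.01],[0,0,-0.03],[0,0,-0.06],[0,0,-0.09],[0,0,-0.12],[0,0,-0.12],[0,0,-0.12],[0,0,-0.12]],"rotation":[[0,0,0],[0,0,0],[0,0,0],[0,0,0],[0,0,0],[0,0,0],[0,0,0],[0,0,0]]}';python3 go.py 618 239.5 130 4.168
python3 - <<'E'
import pickle;from h import *
a=pickle.load(open('c1.pkl','rb'))['top'];X=np.array([645.5,69]);q=proj(a,[*X,52])
k=min(contours(a),key=lambda k:np.hypot(*((k.max(0)+k.min(0))/2-q)));print(measure(a,k,54,(40,40),X,50))
E
```

```text
time: 10.45
tool_pos: [461.8, -89.5, 9.8]
tcp_rot: [-3.141, 0.001, -2.603]
contact_force: [-0.5, -0.4, 0.3]
grip_width: 50.0
finger_force: 0.0
time: 11.2
tool_pos: [461.2, -89.4, 9.4]
tcp_rot: [3.141, 0.0, -2.603]
contact_force: [-0.8, 0.2, 2.4]
grip_width: 13.6
finger_force: 30.0
time: 12.2
tool_pos: [460.6, -89.2, 128.3]
tcp_rot: [3.14, -0.001, -2.603]
contact_force: [-1.0, -0.6, -1.1]
grip_width: 13.7
finger_force: 30.0
dp m [-0.3037  0.2015 -0.0018] rot [ 0.002 -0.001 -0.488] at [460.6 -89.2 128.3] t 12.2 w 13.7
(array([647.63666697,  67.68293888]), np.float64(0.7925312406401437), array([-1.3, -1.1]))
```

```bash
python3 -m pendant '{"dp":[[-0.02,0.014,0],[-0.06,0.04,0],[-0.105,0.07,0],[-0.15,0.1,0],[-0.195,0.13,0],[-0.24,0.16,0],[-0.28,0.186,0],[-0.3037,0.2015,0]],"rotation":[[0,0,-0.04],[0,0,-0.12],[0,0,-0.2],[0,0,-0.28],[0,0,-0.36],[0,0,-0.42],[0,0,-0.47],[0,0,-0.488]]}';python3 -m pendant '{"dp":[[0,0,0],[0,0,0],[0,0,0],[0,0,0]],"rotation":[[0,0,0],[0,0,0],[0,0,0],[0,0,0]]}';python3 go.py 618 239.5 50.5 4.168
```

```text
time: 13.2
tool_pos: [618.7, 241.5, 127.5]
tcp_rot: [3.14, -0.001, -2.113]
contact_force: [1.3, -0.5, -1.8]
grip_width: 14.0
finger_force: 30.0
time: 13.7
tool_pos: [618.7, 238.4, 129.6]
tcp_rot: [-3.142, 0.0, -2.117]
contact_force: [0.4, -0.0, -0.4]
grip_width: 14.0
finger_force: 30.0
dp m [-0.0006  0.0012  0.0791] rot [-0.     0.    -0.001] at [618.7 238.4 129.6] t 13.7 w 14.0
```

Contact should come at TCP z ≈ 49.4.

```bash
python3 -m pendant '{"dp":[[0,0.001,0.025],[0,0.001,0.05],[0,0.001,0.065],[0,0.001,0.073],[0,0.001,0.077],[0,0.001,0.079],[0,0.001,0.08],[0,0.001,0.0805]],"rotation":[[0,0,0],[0,0,0],[0,0,0],[0,0,0],[0,0,0],[0,0,0],[0,0,0],[0,0,0]]}';python3 go.py 618 239.5 49.4 4.168
```

```text
time: 14.7
tool_pos: [618.2, 239.9, 49.4]
tcp_rot: [-3.141, 0.001, -2.115]
contact_force: [-1.1, 0.4, 2.1]
grip_width: 13.7
finger_force: 30.0
dp m [ 0.0004 -0.      0.    ] rot [-0.001  0.001 -0.   ] at [618.2 239.9  49.4] t 14.7 w 13.7
```

```bash
python3 -m pendant '{"dp":[[0,0,0.0005],[0,0,0.0005]],"rotation":[[0,0,0],[0,0,0]]}';python3 -m pendant '{"dp":[[0,0,0],[0,0,0],[0,0,0],[0,0,0],[0,0,-0.02],[0,0,-0.05],[0,0,-0.08],[0,0,-0.08]],"rotation":[[0,0,0],[0,0,0],[0,0,0],[0,0,0],[0,0,0],[0,0,0],[0,0,0],[0,0,0]]}' 0.05;python3 go.py 372.5 -282.8 130 4.168
```

```text
time: 14.95
tool_pos: [618.2, 239.9, 49.4]
tcp_rot: [-3.141, 0.001, -2.115]
contact_force: [-1.7, -0.7, 4.8]
grip_width: 14.0
finger_force: 30.0
time: 15.95
tool_pos: [619.4, 240.2, 131.1]
tcp_rot: [-3.138, 0.004, -2.115]
contact_force: [-0.1, -0.3, 0.0]
grip_width: 49.9
finger_force: 0.0
dp m [ 0.5752 -0.0597 -0.001 ] rot [-0.004  0.004 -0.   ] at [619.4 240.2 131.1] t 15.95 w 49.9
```

```bash
python3 -m pendant '{"dp":[[0.05,-0.005,0],[0.11,-0.011,0],[0.165,-0.017,0],[0.22,-0.023,0],[0.275,-0.029,0],[0.33,-0.034,0],[0.385,-0.04,0],[0.44,-0.046,0]],"rotation":[[0,0,0.16],[0,0,0.32],[0,0,0.48],[0,0,0.64],[0,0,0.8],[0,0,0.96],[0,0,1.12],[0,0,1.3]]}';python3 go.py 372.5 -282.8 130 2.868
```

```text
time: 16.95
tool_pos: [427.8, -161.6, 127.4]
tcp_rot: [3.141, -0.001, 2.862]
contact_force: [0.3, 0.6, 0.1]
grip_width: 50.1
finger_force: 0.0
dp m [ 0.0198 -0.1318 -0.0026] rot [ 0.    -0.001 -0.006] at [ 427.8 -161.6  127.4] t 16.95 w 50.1
```

```bash
python3 -m pendant '{"dp":[[0.007,-0.05,0],[0.014,-0.095,0],[0.018,-0.125,0],[0.0198,-0.1318,0],[0.0198,-0.1318,0],[0.0198,-0.1318,0],[0.0198,-0.1318,0]],"rotation":[[0,0,0],[0,0,0],[0,0,0],[0,0,0],[0,0,0],[0,0,0],[0,0,0]]}';python3 go.py 372.5 -282.8 9 2.868
```

```text
time: 17.82
tool_pos: [375.0, -281.0, 128.2]
tcp_rot: [3.141, -0.0, 2.869]
contact_force: [-0.1, -0.5, 0.8]
grip_width: 50.1
finger_force: 0.0
dp m [ 0.0019 -0.0024  0.1192] rot [ 0.    -0.     0.001] at [ 375.  -281.   128.2] t 17.82 w 50.1
```

```bash
python3 -m pendant '{"dp":[[0.002,-0.002,0.03],[0.002,-0.002,0.06],[0.002,-0.002,0.09],[0.002,-0.002,0.108],[0.002,-0.002,0.118],[0.002,-0.002,0.1185],[0.002,-0.002,0.1185]],"rotation":[[0,0,0],[0,0,0],[0,0,0],[0,0,0],[0,0,0],[0,0,0],[0,0,0]]}'
python3 -m pendant '{"dp":[[0,0,0],[0,0,0],[0,0,0],[0,0,0],[0,0,0],[0,0,0]],"rotation":[[0,0,0],[0,0,0],[0,0,0],[0,0,0],[0,0,0],[0,0,0]]}' 0.012
python3 -m pendant '{"dp":[[0,0,-0.01],[0,0,-0.03],[0,0,-0.06],[0,0,-0.09],[0,0,-0.12],[0,0,-0.12],[0,0,-0.12],[0,0,-0.12]],"rotation":[[0,0,0],[0,0,0],[0,0,0],[0,0,0],[0,0,0],[0,0,0],[0,0,0],[0,0,0]]}';python3 go.py 512 -393.2 130 2.868
```

```text
time: 18.7
tool_pos: [372.6, -283.6, 10.4]
tcp_rot: [-3.141, 0.001, 2.868]
contact_force: [-0.5, 0.0, -0.4]
grip_width: 49.9
finger_force: 0.0
time: 19.45
tool_pos: [372.2, -283.2, 10.0]
tcp_rot: [3.141, 0.0, 2.868]
contact_force: [0.2, 2.6, 6.1]
grip_width: 21.1
finger_force: 30.0
time: 20.45
tool_pos: [371.5, -282.8, 128.6]
tcp_rot: [3.14, -0.002, 2.868]
contact_force: [0.7, -0.5, -1.7]
grip_width: 20.9
finger_force: 30.0
dp m [-0.1651 -0.0683 -0.0019] rot [ 0.001 -0.002 -0.   ] at [ 371.5 -282.8  128.6] t 20.45 w 20.9
```

```bash
python3 -m pendant '{"dp":[[-0.02,-0.008,0],[-0.05,-0.021,0],[-0.09,-0.037,0],[-0.13,-0.054,0],[-0.155,-0.064,0],[-0.165,-0.068,0],[-0.165,-0.068,0],[-0.165,-0.068,0]],"rotation":[[0,0,0],[0,0,0],[0,0,0],[0,0,0],[0,0,0],[0,0,0],[0,0,0],[0,0,0]]}';python3 -m pendant '{"dp":[[0,0,0],[0,0,0],[0,0,0]],"rotation":[[0,0,0],[0,0,0],[0,0,0]]}';python3 go.py 512 -393.2 55 2.868
```

```text
time: 21.45
tool_pos: [511.7, -392.7, 129.5]
tcp_rot: [3.141, -0.001, 2.868]
contact_force: [0.0, -0.2, -1.0]
grip_width: 21.0
finger_force: 30.0
time: 21.82
tool_pos: [512.5, -393.3, 130.0]
tcp_rot: [3.142, 0.0, 2.868]
contact_force: [0.1, -1.0, -2.0]
grip_width: 21.0
finger_force: 30.0
dp m [ 0.0005 -0.      0.075 ] rot [ 0.  0. -0.] at [ 512.5 -393.3  130. ] t 21.82 w 21.0
```

```bash
python3 -m pendant '{"dp":[[0,0,0.025],[0,0,0.045],[0,0,0.06],[0,0,0.068],[0,0,0.072],[0,0,0.074],[0,0,0.075],[0,0,0.0755]],"rotation":[[0,0,0],[0,0,0],[0,0,0],[0,0,0],[0,0,0],[0,0,0],[0,0,0],[0,0,0]]}';python3 -m pendant '{"dp":[[0,0,0],[0,0,0.0003]],"rotation":[[0,0,0],[0,0,0]]}'
```

```text
time: 22.82
tool_pos: [512.8, -393.6, 55.0]
tcp_rot: [-3.141, 0.001, 2.868]
contact_force: [-0.9, 0.8, 3.1]
grip_width: 21.3
finger_force: 30.0
time: 23.08
tool_pos: [512.9, -393.7, 55.0]
tcp_rot: [-3.141, 0.001, 2.868]
contact_force: [-1.1, 1.3, 6.7]
grip_width: 21.1
finger_force: 30.0
```

```bash
python3 -m pendant '{"dp":[[0,0,0],[0,0,0],[0,0,0],[0,0,0],[0,0,-0.02],[0,0,-0.05],[0,0,-0.08],[0,0,-0.08]],"rotation":[[0,0,0],[0,0,0],[0,0,0],[0,0,0],[0,0,0],[0,0,0],[0,0,0],[0,0,0]]}' 0.05;python3 go.py 637.6 -76.7 130 2.868
```

```text
time: 24.08
tool_pos: [513.7, -394.5, 136.6]
tcp_rot: [-3.139, 0.005, 2.868]
contact_force: [0.2, -0.5, -1.1]
grip_width: 49.9
finger_force: 0.0
dp m [-0.0333  0.3394  0.0059] rot [-0.003  0.005 -0.   ] at [ 513.7 -394.5  136.6] t 24.07 w 49.9
```

```bash
python3 -m pendant '{"dp":[[-0.003,0.03,0.006],[-0.008,0.08,0.006],[-0.013,0.135,0.006],[-0.018,0.19,0.006],[-0.024,0.245,0.006],[-0.029,0.3,0.006],[-0.0325,0.33,0.006],[-0.0333,0.3394,0.006]],"rotation":[[0,0,0],[0,0,0],[0,0,0],[0,0,0],[0,0,0],[0,0,0],[0,0,0],[0,0,0]]}';python3 -m pendant '{"dp":[[0,0,0],[0,0,0],[0,0,0],[0,0,0]],"rotation":[[0,0,0],[0,0,0],[0,0,0],[0,0,0]]}';python3 go.py 637.6 -76.7 9 2.868
```

```text
time: 25.08
tool_pos: [636.2, -73.7, 126.6]
tcp_rot: [3.142, -0.002, 2.87]
contact_force: [0.2, -0.6, -0.6]
grip_width: 49.9
finger_force: 0.0
time: 25.58
tool_pos: [636.3, -76.5, 128.1]
tcp_rot: [3.142, 0.0, 2.867]
contact_force: [0.1, 0.5, 0.6]
grip_width: 50.2
finger_force: 0.0
dp m [-0.0013  0.0002  0.1191] rot [ 0.     0.    -0.001] at [636.3 -76.5 128.1] t 25.57 w 50.2
```

```bash
python3 -m pendant '{"dp":[[-0.001,0,0.03],[-0.001,0,0.06],[-0.001,0,0.09],[-0.001,0,0.108],[-0.001,0,0.118],[-0.001,0,0.1185],[-0.001,0,0.1185]],"rotation":[[0,0,0],[0,0,0],[0,0,0],[0,0,0],[0,0,0],[0,0,0],[0,0,0]]}'
python3 -m pendant '{"dp":[[0,0,0],[0,0,0],[0,0,0],[0,0,0],[0,0,0],[0,0,0]],"rotation":[[0,0,0],[0,0,0],[0,0,0],[0,0,0],[0,0,0],[0,0,0]]}' 0.012
python3 -m pendant '{"dp":[[0,0,-0.01],[0,0,-0.03],[0,0,-0.06],[0,0,-0.09],[0,0,-0.12],[0,0,-0.12],[0,0,-0.12],[0,0,-0.12]],"rotation":[[0,0,0],[0,0,0],[0,0,0],[0,0,0],[0,0,0],[0,0,0],[0,0,0],[0,0,0]]}';python3 go.py 452.2 79.1 130 2.868
```

```text
time: 26.45
tool_pos: [638.1, -76.1, 10.6]
tcp_rot: [3.141, 0.002, 2.868]
contact_force: [0.1, 0.4, -0.7]
grip_width: 49.9
finger_force: 0.0
time: 27.2
tool_pos: [637.5, -75.8, 9.8]
tcp_rot: [3.141, 0.0, 2.868]
contact_force: [-1.0, 0.2, 3.3]
grip_width: 21.4
finger_force: 30.0
time: 28.2
tool_pos: [636.6, -75.8, 127.9]
tcp_rot: [-3.142, -0.003, 2.868]
contact_force: [0.2, -0.2, -0.5]
grip_width: 21.1
finger_force: 30.0
dp m [ 0.2194  0.0992 -0.0015] rot [-0.    -0.003 -0.   ] at [636.6 -75.8 127.9] t 28.2 w 21.1
```

```bash
python3 -m pendant '{"dp":[[0.02,0.01,0],[0.055,0.025,0],[0.1,0.045,0],[0.145,0.066,0],[0.185,0.084,0],[0.21,0.095,0],[0.2194,0.0992,0],[0.2194,0.0992,0]],"rotation":[[0,0,0],[0,0,0],[0,0,0],[0,0,0],[0,0,0],[0,0,0],[0,0,0],[0,0,0]]}';python3 -m pendant '{"dp":[[0,0,0],[0,0,0],[0,0,0]],"rotation":[[0,0,0],[0,0,0],[0,0,0]]}';python3 go.py 452.2 79.1 69.8 2.868
```

```text
time: 29.2
tool_pos: [453.1, 78.9, 129.3]
tcp_rot: [-3.141, -0.0, 2.868]
contact_force: [0.5, 0.3, -1.0]
grip_width: 21.1
finger_force: 30.0
time: 29.58
tool_pos: [453.3, 78.5, 129.4]
tcp_rot: [3.142, -0.0, 2.867]
contact_force: [0.6, 0.2, -0.7]
grip_width: 21.4
finger_force: 30.0
dp m [0.0012 0.0003 0.0596] rot [ 0.    -0.    -0.001] at [453.3  78.5 129.4] t 29.57 w 21.4
```

```bash
python3 -m pendant '{"dp":[[0.001,0,0.02],[0.001,0,0.035],[0.001,0,0.047],[0.001,0,0.054],[0.001,0,0.057],[0.001,0,0.059],[0.001,0,0.06],[0.001,0,0.06]],"rotation":[[0,0,0],[0,0,0],[0,0,0],[0,0,0],[0,0,0],[0,0,0],[0,0,0],[0,0,0]]}';python3 -m pendant '{"dp":[[0,0,0],[0,0,0.0004],[0,0,0.0004]],"rotation":[[0,0,0],[0,0,0],[0,0,0]]}'
```

```text
time: 30.58
tool_pos: [452.2, 79.2, 69.7]
tcp_rot: [3.141, 0.0, 2.868]
contact_force: [-0.1, -0.4, -1.4]
grip_width: 21.0
finger_force: 30.0
time: 30.95
tool_pos: [452.2, 79.2, 69.7]
tcp_rot: [3.141, 0.001, 2.868]
contact_force: [-1.0, -0.5, 6.0]
grip_width: 21.0
finger_force: 30.0
```

Contact. I'll release, rise, and back off toward the base so the view is clear.

```bash
python3 -m pendant '{"dp":[[0,0,0],[0,0,0],[0,0,0],[0,0,0],[0,0,-0.02],[0,0,-0.06],[0,0,-0.1],[0,0,-0.12]],"rotation":[[0,0,0],[0,0,0],[0,0,0],[0,0,0],[0,0,0],[0,0,0],[0,0,0],[0,0,0]]}' 0.05;python3 go.py 250 430 230 2.868
```

```text
time: 31.95
tool_pos: [452.7, 79.2, 191.2]
tcp_rot: [3.141, 0.003, 2.868]
contact_force: [-0.1, 0.2, -0.7]
grip_width: 49.9
finger_force: 0.0
dp m [ 0.2899  0.283  -0.0394] rot [ 0.001  0.003 -0.   ] at [452.7  79.2 191.2] t 31.95 w 49.9
```

```bash
python3 -m pendant '{"dp":[[0.04,0.04,-0.04],[0.08,0.08,-0.04],[0.12,0.12,-0.04],[0.16,0.16,-0.04],[0.2,0.2,-0.04],[0.24,0.24,-0.04],[0.28,0.28,-0.04],[0.28,0.28,-0.04]],"rotation":[[0,0,0],[0,0,0],[0,0,0],[0,0,0],[0,0,0],[0,0,0],[0,0,0],[0,0,0]]}'
python3 - <<'E'
import pickle;from h import *;from plant import vision
d={n:vision.capture(n) for n in('top','side')}
cv2.imwrite('pics/t2.png',d['top']['pixels'][...,::-1]);cv2.imwrite('pics/s2.png',d['side']['pixels'][140:360,150:420,::-1])
D=dict(sr=((452.2,79.1),60,(34,)),lr=((512,-393.2),45,(53,)),sq=((645.5,69.1),50,(40,40)),ob=((618,239.5),40,(50,34)))
ks={n:contours(d[n]) for n in d}
for n,(X,z,h) in D.items():
    X=np.array(X)
    for v in('top',):
        q=proj(d[v],[*X,z+2]);k=min(ks[v],key=lambda k:np.hypot(*((k.max(0)+k.min(0))/2-q)))
        c,t,w=measure(d[v],k,z+4,h,X,z);print(n,v,c.round(1),(c-X).round(1),round(float(t),3),w.min(),w.max())
E
```

```text
time: 32.95
tool_pos: [255.9, 426.9, 228.7]
tcp_rot: [3.141, -0.001, 2.873]
contact_force: [0.5, -0.0, -0.8]
grip_width: 49.6
finger_force: 0.0
sr top [453.3  77.3] [ 1.1 -1.8] 0.0 -2.6 -1.0
lr top [ 512.4 -392.5] [0.4 0.7] 0.0 -2.5 7.1
sq top [647.3  67.7] [ 1.8 -1.4] 0.792 -0.8 -0.5
ob top [618.4 239.7] [0.4 0.2] 1.031 0.4 2.3
```

View pics/t2.png

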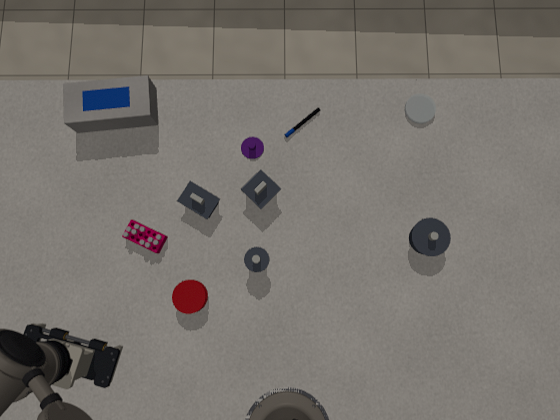

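View pics/s2.png

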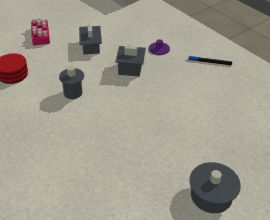

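All four covers appear seated: in the top image at (431,237), (198,200), (261,189) and (257,260). The large round dish's lower side is visible at the left, which biases its measure, so I'll re-measure it from the far-side supports alone.

```bash
python3 - <<'E'
from h import *;from plant import vision
for v in('top','side'):
    c=vision.capture(v);X=np.array([512,-393.2]);q=proj(c,[*X,47])
    k=min(contours(c),key=lambda k:np.hypot(*((k.max(0)+k.min(0))/2-q)))
    A=ray(c,k,49);o=X-c['pose'][:2,3];a0=np.arctan2(o[1],o[0])
    a=a0+np.radians(np.arange(-85,86,10));N=np.c_[np.cos(a),np.sin(a)]
    s=(A@N.T).max(0);r=np.linalg.lstsq(np.c_[N,np.ones(len(a))],s,rcond=None);print(v,r[0].round(1),np.linalg.lstsq(N,s-52.2,rcond=None)[0].round(1))
E
```

```text
top [ 513.2 -395.4   52.2] [ 513.2 -395.4]
side [ 512.  -394.4   50.9] [ 510.7 -395.4]
```

Every cover is centred within about 2–3 mm, so I'm handing in.

```bash
python3 -c "
from plant import workorder;print(workorder.close_job())"
```

```text
the job is handed in; nothing more can be done
None
```

All four covers lie on their own dishes, within about 3 mm of centre and with the square and oblong sides parallel, by the camera measurements; the job was handed in at about 33 s, but the system gave no verdict on the result.

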